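# Float-check the overarm blade guard

## Robot

A 6-joint arm with a two-finger parallel gripper is mounted at the origin on the work surface. World frame = base frame: x ahead of the robot, y to its left, z up, the work surface at z = 0. Lengths are in mm, angles in degrees, forces in N, time in s.
With the tool pointing down it reaches from about 350 to 850 mm from the base axis. Payload 8.1 kg.
Tool frame: the origin (TCP) lies on the centre line of the jaws, within the pads' length; the fingertips stand 19 mm ahead of it and the grasp point (between the pads) is the TCP (r.tip_reach is the z of the fingertips in the tool frame, in mm); z points along the fingers, y is the line along which they close (so a half turn about z gives the same grasp; the last joint's range is limited). The gripper opens to 85 mm and grips with 20 to 120 N. Pads are 22 mm wide; open, the fingers measure 114 mm over their backs; the gripper's body (76 mm by 85 mm) begins 54 mm behind the grasp point. The pads swing forward as they close: fully open they stand 13 mm farther back than shut.
Start: joints at [-72.846, 7.471, 85.268, -0, 87.261, -4.893], TCP at [225.244, -556.121, 250.292] pointing down, gripper open.
Joint ranges: [-169.43, 169.43], [-51.17, 129.36], [1.28, 143.12], [-76.62, 256.62], [0, 156.53], [-152.29, 152.29]. Speed limits (degrees/s): [136.94, 136.94, 159.86, 180, 180, 180].

## Interface

Orientations are given as [roll, pitch, yaw] about the fixed x, y, z axes, in that order (R = Rz(yaw) Ry(pitch) Rx(roll)).
In Python, from bench import r gives the robot as it stands. The module is installed in compiled form; this text tells all that it offers.
- The arm moves only by the shell command python3 -m handwheel 'ROWS' [FORCE]. ROWS is JSON, a list of rows, each a list of 7 numbers: the shift along the tool's x, y, z in m, then the turn, a rotation vector about the tool's x, y, z in degrees, then the finger opening in m, from 0 to 0.0854. In form: [[tx, ty, tz, ax, ay, az, claw], ...]. A call has 1 to 8 rows; each row shifts and turns the commanded pose from where the row before left it, along the tool's axes as they then stand; what a row does not reach is not made up. A row lasts 1/12 s, in which the tool goes at most 41.7 mm and 7.16 degrees, less where a joint would pass 70% of its speed; a pose out of reach is approached as far as the arm can. A call with a gripper value outside its range is refused whole. The fingers move at their own pace and stop on an object; FORCE is the grip in N (left out, the last holds). Time passes only in rows, so rows that do not move let the fingers close. It gives the time, the measured TCP pose, the force, the opening and the grip force at its end, in the units of the state.
- r.sense(): the state, without advancing time (a new reading comes with each control period).
- r.snapshot(name): name is "scene" or "side" or "wrist"; returns (picture, depth): 400x640x3 uint8, blue, green, red; 400x640 float32, mm along the optical axis (not along the pixel's ray), 0 where there is no reading.
- r.calibration(name): a dict with "vfov" (degrees; the focal length in pixels is half the picture's height over the tangent of half this angle, whatever the lens; pixels are square), "cx", "cy" (the principal point, pixels), "rvec" (rotation vector, rad) and "tvec" (3), from world to camera coordinates, as OpenCV has them; the wrist camera has in their place "tool_from_camera" (4x4, takes a point from camera to tool coordinates, whose origin is the TCP and whose axes are the flange's). Camera axes: x right, y down, z forward; pixel columns grow to the right and rows downward; lengths in mm; the calibration is good to about 2 mm. A picture is of the moment at which its call begins: read the wrist's pose just before it. calibration takes no time and is no camera call.
- r.hand_in(): hands the job in; it is judged then, once.
The state is a dict: "time": time; "joint_pos": joint angles; "qd": joint speeds; "joint_efforts": joint torques, N m; "tool_pos": TCP position; "tcp_rot": TCP orientation; "ft_force": force on the tool from outside, world axes, zero at the start; "wrist_torque": the same for the moment, N m; "finger_gap": finger opening in mm; "grip_force": force on a finger pad.
Only numpy, scipy, OpenCV 4.12 (cv2) and the standard library are available. Lean on these libraries where they do the work, as an engineer would, in place of code of your own. Each camera call takes 0.05 s, during which the arm holds its last target. There are 200 camera calls.

## Task

Using only the trim lever, lift the counterbalanced blade guard off its rest, bring its red pointer into the green band on the scale and keep it floating there for five seconds. Then lower the guard gently back onto its rest and let go of the lever. Do not touch the boom itself, do not let it swing fast or tip over onto the upper stop, and leave everything else on the bench alone.

Things in the scene. Friction and masses are not known exactly. Their poses are not given: they have to be found in the camera images.
- stand: Fixed grey base plate 220 x 500 x 14 mm with a green post 50 x 70 mm, 200 mm high; place and yaw differ. Origin: underside, below the post's centre; local x away from the robot, +y to the guard end of the boom, z up. A shaft along local x, 160 mm high, carries the trim lever and the boom. All angles are leans about it: 0 upright or level, positive = tops lean to +y (guard end down).
- trim_lever (a joint): Lean of the trim lever, rad, -0.8 to 0.8, positive to local +y; starts at 0.30. It stays where it is put (friction about 0.5 N m, damping 0.15 N m s/rad). Only a torsion spring on the shaft links it to the boom: nominally 0.55 N m per rad of (lever angle - boom angle), turning the boom towards the lever's angle; damping between the two about 0.02 N m s/rad.
- lever_grip (a point): Centre of the lever's red grip, a cylinder 30 mm in diameter, 36 mm long along local x, on a 12 mm rod, 120 mm above the shaft when upright, at local x = -90 mm (robot side). Pinched from above by its flat ends (fingers closing along local x) it can pivot between the fingers. Nothing else but its rod is within 75 mm at its height.
- pivot (a point): Point on the shaft axis in the boom's plane: local x = 70 mm, y = 0, z = 160 mm of the stand.
- guard_rest (a point): Top of the black rubber rest under the guard side of the bar. The boom starts and ends lying on it, at boom angle +0.25 rad. With the lever at +0.25 rad or more the boom lies securely here.
- upper_stop (a point): Top of the black rubber stop under the counterweight side of the bar; it would stop the boom, guard end up, at -0.25 rad, where it must not go.
- scale_mid (a point): Middle of the white scale rail, 130 mm long along local y, 150 mm above the shaft. Ticks every 10 mm.
- boom: Aluminium bar 500 mm long along y; at +y a clear and orange guard 160 x 70 x 70 mm with a black dust port, at -y a dark round counterweight, in the middle the red upright pointer. Origin on the shaft axis (point pivot); its z leans with the boom, y runs along the bar to the guard. Nominal mass 3.0 kg (really 0.8 to 1.2 times), radius of gyration about the shaft 0.21 m, negligible bearing friction.
- boom_com (a point): Nominal centre of mass of the boom, 30 mm ABOVE the shaft: it is top-heavy, gravity outweighs the spring, and with the lever still the boom tips away from balance, either way, with a time constant of about 0.5 to 0.9 s. The port's weight varies and adds an unknown constant moment of up to 0.1 N m either way.
- pointer_tip (a point): Tip of the red pointer, 150 mm above the shaft when upright, just on the far side of the scale rail; moves about 15 mm along local y per 0.1 rad.
- guard_end (a point): Point on the bar's line at the guard end: boom coordinates (0, 320, 30) mm.
- weight_end (a point): Point on the bar's line at the counterweight end: boom coordinates (0, -250, 30) mm. The 570 mm from here to guard_end give the boom angle most precisely.
- band: Green clip 30 mm wide (along y) on the scale rail, fixed, but its place differs by up to 15 mm either side of the rail's middle. Axes parallel to the stand's, origin at bench height in the plane of the post's centre; local y = 0 is the middle of the green band. In the band means the pointer tip within 15 mm of the middle along local y.
- mug: Blue mug, 76 mm wide, 85 mm tall: leave alone.
- glue: Yellow glue bottle, 56 mm wide, 150 mm tall: leave alone.
- screw_jar: Glass screw jar with steel cap, 70 mm wide, 80 mm tall: leave alone.
- sanding_block: Cork sanding block 110 x 60 x 30 mm: leave alone.
- offcut: Wooden offcut 180 x 50 x 40 mm: leave alone.
- tape: Yellow and black tape measure case 70 x 35 x 62 mm: leave alone.

How it is judged (in metres and radians):
On the way:
1. the red pointer stays within the green band for five seconds (y of pointer_tip in the frame of band between -0.015 and 0.015 m), for 5 s.
At the end, for the whole second after the job is handed in: The guard lies on its rest again (boom within about 0.03 rad of its rest angle, pointer tip more than 33 mm to the guard side of the post's centre line), still (under 0.05 rad/s) (y of pointer_tip in the frame of stand above 0.033 m and angular speed of boom below 0.05 rad/s); the robot touches nothing.
It fails at once if the boom swings faster than 1 rad/s (angular speed of boom above 1 rad/s).
It fails at once if the boom tips over onto the upper stop (y of pointer_tip in the frame of stand below -0.0345 m).
It fails at once if the robot touches the boom (contact force between boom and the arm above 0.5 N or contact force between boom and the fingers above 0.5 N).
It fails at once if a thing on the bench is disturbed (distance of any of mug, glue, screw_jar, sanding_block, offcut, tape from where it was at the start of the episode above 0.02 m).
It also fails if it takes over 64 s, if anything falls off the work surface, if the arm or the gripper's body presses on something with over 40 N, if the wrist force passes 120 N, or if a joint passes its speed limit or range.

## Working session

There is one attempt and no reset: what is moved stays moved. The work goes in short steps, Python scripts to look and compute and a shell command to move; the robot and the scene stay as the last step left them, time stands still between calls to the robot, and variables do not carry over. Pictures are saved under pics/ and viewed, at most 10 in all, crops included, and the job is handed in when it is done.

```bash
ls; mkdir -p pics; python3 - <<'E'
from bench import r
import cv2,numpy as np
for n in("scene","side","wrist"):
    p,d=r.snapshot(n); cv2.imwrite(f"pics/{n}0.png",p); np.save(f"pics/{n}0.npy",d)
    print(n,r.calibration(n))
print(r.sense())
E
```

```text
pics
scene {'vfov': 49.572460756246926, 'cx': 322.3135911247204, 'cy': 203.98400337615254, 'rvec': array([ 2.1212577 ,  1.56730931, -0.45968627]), 'tvec': array([-186.23276319, -303.64396194, 1759.54262163])}
side {'vfov': 43.40171261342823, 'cx': 321.8044997095007, 'cy': 195.52977664698466, 'rvec': array([ 2.23888765, -0.19460972,  0.06714525]), 'tvec': array([-510.11316735,  227.89935145, 1800.62991461])}
wrist {'vfov': 59.33478698235338, 'cx': 319.1265624438245, 'cy': 195.40693649934624, 'tool_from_camera': array([[ 1.30606338e-05, -9.45518998e-01, -3.25566928e-01,
         8.32591532e+01],
       [ 9.99998605e-01,  5.56044221e-04, -1.57475995e-03,
        -1.20012330e+00],
       [ 1.66999506e-03, -3.25566453e-01,  9.45517687e-01,
        -1.24174985e+02],
       [ 0.00000000e+00,  0.00000000e+00,  0.00000000e+00,
         1.00000000e+00]])}
{'time': 0.15, 'joint_pos': array([-7.28464310e+01,  7.50781625e+00,  8.53170631e+01,  2.19710842e-03,
        8.72622494e+01, -4.89332948e+00]), 'qd': array([ 0.00188963, -0.09114671, -0.14674132, -0.07516474,  0.06955296,
        0.08465042]), 'joint_efforts': array([-6.62938364e-04, -5.70063365e+01, -5.01159203e+01, -2.70792198e-04,
        9.65415908e-03,  2.49803071e-05]), 'tool_pos': array([ 225.12654684, -555.71500871,  249.43750248]), 'tcp_rot': array([-1.79913376e+02, -9.61860536e-03,  2.20467847e+01]), 'ft_force': array([-0.05837876,  0.78694555,  0.06329967]), 'wrist_torque': array([-0.0258457 ,  0.0211124 ,  0.01463119]), 'grip_force': 0.0, 'finger_gap': 85.31928754864089}
```

View pics/scene0.png

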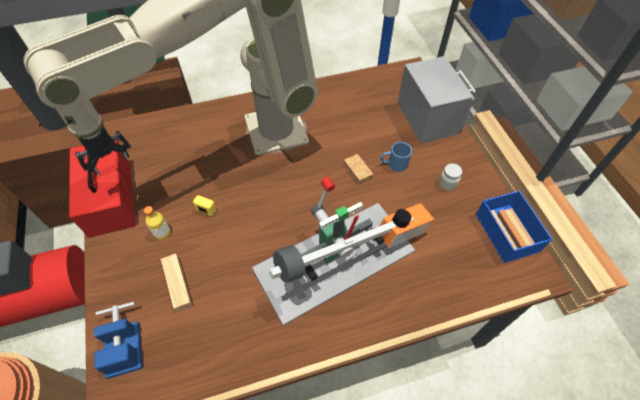

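View pics/side0.png

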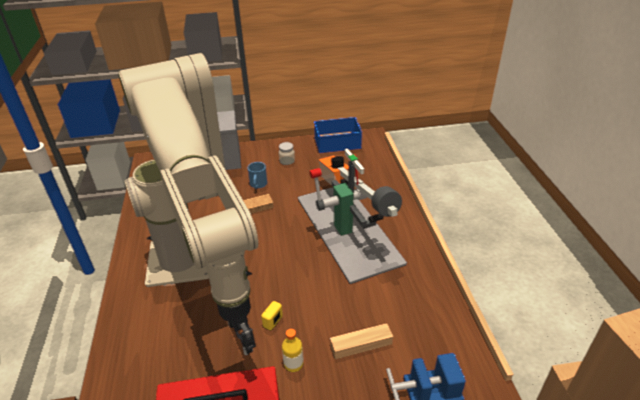

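```bash
cat > h.py <<'E'
import cv2,numpy as np
from bench import r
def cam(n):
    c=r.calibration(n); f=200/np.tan(np.radians(c["vfov"]/2))
    K=np.array([[f,0,c["cx"]],[0,f,c["cy"]],[0,0,1]]); return K,cv2.Rodrigues(np.array(c["rvec"]))[0],np.array(c["tvec"])
def cloud(n,d):
    K,R,t=cam(n); v,u=np.mgrid[:400,:640]; 
    P=np.stack([(u-K[0,2])/K[0,0]*d,(v-K[1,2])/K[1,1]*d,d],-1)
    W=(P-t)@R; W[d==0]=np.nan; return W
def proj(n,W):
    K,R,t=cam(n); p=(np.asarray(W)@R.T+t)@K.T; return p[...,:2]/p[...,2:]
E
python3 - <<'E'
from h import *
for n in("scene","side"):
    p=cv2.imread(f"pics/{n}0.png"); d=np.load(f"pics/{n}0.npy"); W=cloud(n,d)
    hsv=cv2.cvtColor(p,cv2.COLOR_BGR2HSV); H,S,V=[hsv[...,i].astype(int) for i in range(3)]
    roi=np.zeros((400,640),bool)
    if n=="scene": roi[165:330,240:450]=1
    else: roi[140:285,290:420]=1
    tab=W[...,2]; print(n,"table z",np.nanmedian(W[300:330,200:230,2] if n=="scene" else W[330:380,130:180,2]))
    m=roi&(S<40)&(abs(tab-14)<9)
    m=cv2.morphologyEx(m.astype(np.uint8),cv2.MORPH_OPEN,np.ones((3,3)))>0
    q=W[m]; rect=cv2.minAreaRect(q[:,:2].astype(np.float32)); print("plate",m.sum(),np.median(q[:,2]),rect)
    for nm,mm in (("red",((H<6)|(H>174))&(S>170)),("green",(H>45)&(H<85)&(S>120)),("dkgreen",(H>60)&(H<90)&(S>60)&(S<=200)&(V<140)),("orange",(H>7)&(H<16)&(S>180))):
        mm=mm&roi; k,l,st,c=cv2.connectedComponentsWithStats(mm.astype(np.uint8))
        for i in range(1,k):
            if st[i,4]>8: print(nm,st[i],c[i].round(1),np.nanmedian(W[l==i],0).round(1),np.nanmin(W[l==i],0).round(),np.nanmax(W[l==i],0).round())
p=cv2.imread("pics/scene0.png")[165:325,245:445]; q=cv2.imread("pics/side0.png")[140:280,290:415]
cv2.imwrite("pics/crop.png",np.hstack([cv2.resize(p,(480,384),interpolation=2),cv2.resize(q,(320,384),interpolation=2)]))
E
```

```text
scene table z 1.6290402070711212
plate 5681 15.55643385696366 ((595.6939697265625, 168.21328735351562), (222.30831909179688, 755.017333984375), 12.951581001281738)
red [321 177  14  14 131] [327.5 183.5] [515.1  51.2 286.8] [328.  35.   4.] [530.  96. 295.]
red [346 216  12  22  37] [350.9 228.4] [659.1  73.3 246.3] [655.  60. 213.] [663.  90. 305.]
green [336 207  12  14  98] [342. 213.] [645.   49.8 325.1] [628.  36. 298.] [652.  64. 332.]
dkgreen [338 212  11  11  52] [342.5 217.2] [647.2  51.7 308.1] [636.  39. 268.] [652.  67. 325.]
dkgreen [343 225   3  12  22] [344.2 230.5] [620.8  71.4 176.4] [615.  67. 149.] [624.  75. 203.]
dkgreen [320 229  14  15 127] [325.3 237.2] [625.7   9.  170.5] [595.   2. 103.] [636.  32. 204.]
dkgreen [324 254  15   9  62] [331.1 258. ] [630.5  28.8  34.6] [623.   8.  14.] [637.  55.  55.]
orange [397 222  13   7  22] [404.4 226. ] [647.4 262.5 151.2] [634. 236. 143.] [654. 282. 167.]
orange [383 230  13  15  82] [388.9 236.8] [653.2 210.1 116.5] [637. 200.  87.] [665. 223. 157.]
side table z -1.4000839719923537
plate 3776 12.824204698631284 ((623.0927734375, 40.10160827636719), (222.0811309814453, 502.3157043457031), 13.081015586853027)
red [310 168  12  10  92] [315.3 172.5] [508.   45.1 282. ] [489.  34.  -0.] [569. 461. 291.]
red [355 169   3  10  21] [356.1 173.1] [656.3  73.2 237.9] [653.  61.  -5.] [741. 408. 254.]
green [349 155   9   6  30] [352.6 157.4] [638.1  48.8 324.9] [625.  33.  -7.] [764. 512. 328.]
dkgreen [334 183  19  52 647] [343.5 212.2] [600.1   8.1 110.9] [573. -10.  13.] [644. 162. 204.]
orange [318 155  25  28 211] [331.  166.2] [602.7 262.9 133.4] [566. 168.  -7.] [665. 556. 183.]
orange [343 163   6   6  26] [345.7 165.4] [652.8 243.  151.9] [624.  55.  -3.] [708. 478. 288.]
```

View pics/crop.png

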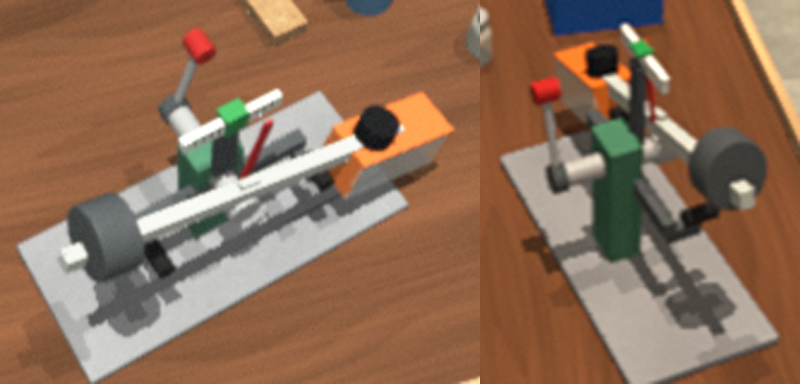

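```bash
python3 - <<'E'
from h import *
for n in("scene","side"):
    p=cv2.imread(f"pics/{n}0.png"); d=np.load(f"pics/{n}0.npy"); W=cloud(n,d)
    hsv=cv2.cvtColor(p,cv2.COLOR_BGR2HSV); H,S,V=[hsv[...,i].astype(int) for i in range(3)]
    near=(abs(W[...,0]-610)<200)&(abs(W[...,1]-40)<320)
    m=near&(S<40)&(abs(W[...,2]-14)<9)
    k,l,st,c=cv2.connectedComponentsWithStats(cv2.morphologyEx(m.astype(np.uint8),cv2.MORPH_OPEN,np.ones((3,3))))
    m=l==1+st[1:,4].argmax(); q=W[m]; z0=np.median(q[:,2])-14
    rc=cv2.minAreaRect(q[:,:2].astype(np.float32)); print(n,rc,"z0",z0)
    a=np.radians(13.08); R=np.array([[np.cos(a),np.sin(a)],[-np.sin(a),np.cos(a)]])
    L=np.dstack([(W[...,:2]-[623,40])@R.T,W[...,2]-z0])
    def rep(nm,m):
        m=m&near; q=L[m]
        if len(q)>3: print(nm,len(q),np.percentile(q,[3,50,97],axis=0).round(1).tolist())
    red=((H<6)|(H>174))&(S>150)
    z=L[...,2]
    rep("grip",red&(z>240)&(L[...,0]<-50)); rep("pointer",red&(z>180)&(L[...,0]>-10))
    rep("post",(H>60)&(H<90)&(S>60)&(z>60)&(z<210)); rep("posttop",(H>60)&(H<90)&(S>60)&(z>190)&(z<210))
    g=(H>45)&(H<85)&(S>100)&(z>290); rep("band",g); rep("bandtop",g&(z>320))
    rep("rail",(S<60)&(V>120)&(z>295)&(z<340)&(L[...,0]>-30))
    rep("orange",(H>7)&(H<16)&(S>180)&(z>70)); rep("plate",m)
    b=(S<45)&(V>100)&(z>100)&(z<260)&(abs(L[...,1])<190)&(L[...,0]>15)&near; q=L[b]; rep("bar",b)
    s=np.polyfit(q[:,1],q[:,2],1); print("slope",np.degrees(np.arctan(s[0])),s, "x-slope",np.polyfit(q[:,1],q[:,0],1))
E
```

```text
scene ((623.5792236328125, 42.9884033203125), (222.3101806640625, 498.2945251464844), 13.207160949707031) z0 1.5134450159279904
grip 131 [[-123.6, 24.7, 267.5], [-102.2, 35.0, 285.3], [-90.1, 49.4, 291.6]]
pointer 55 [[40.5, 12.2, 213.6], [42.6, 25.8, 248.1], [44.3, 39.4, 304.5]]
post 226 [[-33.6, -31.8, 126.3], [-5.3, -24.2, 186.2], [7.2, 32.5, 203.0]]
posttop 104 [[-21.4, -31.7, 191.8], [-8.0, -18.0, 199.3], [6.8, 30.6, 203.9]]
band 116 [[7.5, -7.3, 297.4], [23.3, 5.9, 323.7], [28.3, 18.7, 329.0]]
bandtop 79 [[6.7, -7.5, 321.1], [18.2, 5.8, 325.3], [28.1, 19.1, 329.2]]
rail 253 [[15.7, -185.6, 299.2], [24.2, -18.2, 318.2], [59.9, 64.9, 324.2]]
orange 120 [[25.7, 152.4, 89.8], [68.3, 163.6, 132.7], [77.9, 227.9, 158.6]]
plate 4979 [[-81.6, -239.5, 8.4], [57.3, -63.6, 14.0], [109.5, 210.7, 19.0]]
bar 1079 [[24.2, -125.8, 133.8], [57.8, 6.0, 191.0], [81.5, 176.8, 236.1]]
slope -14.779134926828187 [ -0.26382185 195.38546264] x-slope [8.82525626e-03 5.51148534e+01]
side ((623.0927734375, 40.10160827636719), (222.0811309814453, 502.3157043457031), 13.081015586853027) z0 -1.18208112490552
[... 152 characters left out ...]
]]
post 624 [[-45.7, -34.5, 66.4], [-27.8, -26.1, 154.6], [1.6, 31.7, 203.4]]
posttop 204 [[-45.2, -31.0, 191.3], [-21.9, -2.0, 199.1], [3.1, 34.3, 204.1]]
band 31 [[4.5, -9.1, 322.5], [14.8, 4.0, 326.1], [24.7, 16.9, 328.5]]
bandtop 31 [[4.5, -9.1, 322.5], [14.8, 4.0, 326.1], [24.7, 16.9, 328.5]]
rail 81 [[13.8, -61.1, 306.1], [17.5, -25.5, 319.1], [23.8, 65.0, 323.9]]
orange 210 [[8.0, 69.5, 119.7], [28.8, 203.5, 140.8], [77.8, 312.0, 239.4]]
plate 3569 [[-104.8, -241.7, 8.2], [-30.5, -109.8, 14.0], [99.6, 211.0, 20.3]]
bar 219 [[20.9, -100.7, 149.8], [42.0, -7.7, 179.3], [55.1, 170.7, 227.0]]
slope -9.11777327611347 [-1.60492225e-01  1.89040147e+02] x-slope [1.89805366e-02 4.11401727e+01]
```

```bash
cat >> h.py <<'E'
A=np.radians(13.1); LX=np.array([np.cos(A),np.sin(A)]); LY=np.array([-LX[1],LX[0]])
O=np.array([603.8,38.4])            # stand origin, mean of both cameras (side y 37, scene y 39.8)
OS=np.array([603.6,39.8]); ZS=1.5   # as the scene camera sees it
def local(W): 
    p=W[...,:2]-OS; return np.stack([p@LX,p@LY,W[...,2]-ZS],-1)
def world(L): return np.concatenate([OS+L[...,:1]*LX+L[...,1:2]*LY,L[...,2:]+ZS],-1)
def rot(L,a):                        # lean by a about the shaft (tops towards +y)
    y,z=L[...,1],L[...,2]-160; return np.stack([L[...,0],y*np.cos(a)+z*np.sin(a),160-y*np.sin(a)+z*np.cos(a)],-1)
def template():
    p=cv2.imread("pics/scene0.png"); L=local(cloud("scene",np.load("pics/scene0.npy"))); B=rot(L,-.25)
    m=(B[...,0]>42)&(B[...,0]<125)&(B[...,1]>-275)&(B[...,1]<340)&(B[...,2]>172)&(B[...,2]<330)&(L[...,2]>60)
    m[:165]=0
    return B[m],cv2.GaussianBlur(p,(0,0),.8)[m].astype(float),m
def angle(p,d,T=None):
    B,C,_=T or template(); K,R,t=cam("scene"); g=cv2.GaussianBlur(p,(0,0),.8).astype(np.float32)
    def cost(a):
        W=world(rot(B,a)); c=W@R.T+t; u=(c@K.T); u=(u[:,:2]/u[:,2:]).astype(np.float32)
        s=cv2.remap(g,u[:,:1],u[:,1:],1)[:,0]; dd=cv2.remap(d,u[:,:1],u[:,1:],0)[:,0]
        e=np.minimum(np.abs(s-C).mean(1)/25,2)**2+.5*np.minimum(np.abs(dd-c[:,2])/12,2)**2
        return e.mean()
    gr=np.arange(-.32,.33,.01); k=gr[np.argmin([cost(a) for a in gr])]
    gr=np.linspace(k-.02,k+.02,21); v=np.array([cost(a) for a in gr]); f=np.polyfit(gr-k,v,2)
    return k-f[1]/2/f[0], v.min()
E
python3 - <<'E'
from h import *
T=template(); m=T[2]; print(m.sum())
p=cv2.imread("pics/scene0.png"); p[m]=(255,0,255); cv2.imwrite("pics/m.png",cv2.resize(p[165:325,245:445],(600,480),interpolation=0))
for i in range(4):
    q,d=r.snapshot("scene"); print(angle(q,d,T))
E
python3 -m handwheel '[[0,0,-0.0125,0,0,-6.75,0.085],[0,0,-0.0125,0,0,-6.75,0.085],[0,0,-0.0125,0,0,-6.75,0.085],[0,0,-0.0125,0,0,-6.75,0.085],[0,0,-0.0125,0,0,-6.75,0.085],[0,0,-0.0125,0,0,-6.75,0.085],[0,0,-0.0125,0,0,-6.75,0.085],[0,0,-0.0125,0,0,-6.75,0.085]]'
python3 -m handwheel '[[0,0,0,0,0,-6.75,0.085],[0,0,0,0,0,-6.75,0.085],[0,0,0,0,0,-6.75,0.085],[0,0,0,0,0,-6.75,0.085],[0,0,0,0,0,0,0.085],[0,0,0,0,0,0,0.085]]'
```

```text
3112
(np.float64(0.2499567861430935), np.float64(0.05303258681920358))
(np.float64(0.2498778340415497), np.float64(0.04932313996754771))
(np.float64(0.24998770661351072), np.float64(0.053097614886616164))
(np.float64(0.2500072315886237), np.float64(0.049114709414606175))
time: 1.02
tool_pos: [225.2, -556.1, 350.9]
tcp_rot: [-180.0, -0.0, 76.4]
ft_force: [1.0, 0.3, 0.5]
finger_gap: 84.8
grip_force: 0.0
time: 1.52
tool_pos: [225.2, -556.1, 350.3]
tcp_rot: [180.0, -0.0, 102.8]
ft_force: [0.7, -0.4, -0.2]
finger_gap: 84.9
grip_force: 0.0
```

View pics/m.png

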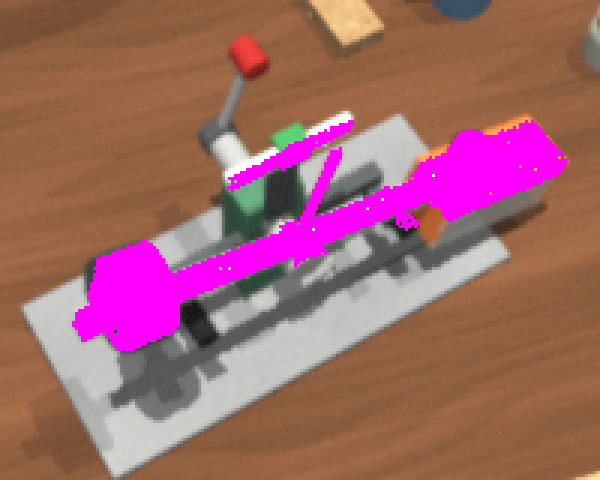

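```bash
sed -i 's/(B\[...,0\]>42)/(B[...,0]>56)/' h.py
python3 -m handwheel '[[0.0294,0.023,0,0,0,0,0.085],[0.0294,0.023,0,0,0,0,0.085],[0.0294,0.023,0,0,0,0,0.085],[0.0294,0.023,0,0,0,0,0.085],[0.0294,0.023,0,0,0,0,0.085],[0.0294,0.023,0,0,0,0,0.085],[0.0294,0.023,0,0,0,0,0.085],[0.0294,0.023,0,0,0,0,0.085]]' >/dev/null
python3 -m handwheel '[[0.0294,0.023,0,0,0,0,0.085],[0.0294,0.023,0,0,0,0,0.085],[0.0294,0.023,0,0,0,0,0.085],[0.0294,0.023,0,0,0,0,0.085],[0.0294,0.023,0,0,0,0,0.085],[0.0294,0.023,0,0,0,0,0.085],[0.0294,0.023,0,0,0,0,0.085],[0.0294,0.023,0,0,0,0,0.085]]' >/dev/null
python3 -m handwheel '[[0.0294,0.023,0,0,0,0,0.085],[0.0294,0.023,0,0,0,0,0.085],[0,0,0,0,0,0,0.085],[0,0,0,0,0,0,0.085],[0,0,0,0,0,0,0.085]]'
python3 - <<'E'
from h import *
from scipy.spatial.transform import Rotation as Ro
s=r.sense(); c=r.calibration("wrist"); p,d=r.snapshot("wrist"); cv2.imwrite("pics/w1.png",p)
f=200/np.tan(np.radians(c["vfov"]/2)); v,u=np.mgrid[:400,:640]
P=np.stack([(u-c["cx"])/f*d,(v-c["cy"])/f*d,d,np.ones_like(d)],-1)@np.array(c["tool_from_camera"]).T
W=P[...,:3]@Ro.from_euler("xyz",s["tcp_rot"],degrees=True).as_matrix().T+s["tool_pos"]
print(s["tool_pos"],s["tcp_rot"])
hsv=cv2.cvtColor(p,cv2.COLOR_BGR2HSV); H,S,V=[hsv[...,i].astype(int) for i in range(3)]
m=((H<6)|(H>174))&(S>150)&(d>0)
k,l,st,ce=cv2.connectedComponentsWithStats(m.astype(np.uint8))
for i in range(1,k):
    if st[i,4]>60:
        q=W[l==i]; lo=np.stack([(q[:,:2]-O)@LX,(q[:,:2]-O)@LY,q[:,2]],-1)
        print(st[i],np.percentile(lo,[2,50,98],axis=0).round(1).tolist(), np.percentile(P[l==i][:,:3],[2,50,98],axis=0).round(1).tolist())
E
```

```text
time: 3.27
tool_pos: [508.9, 52.8, 350.1]
tcp_rot: [-180.0, 0.0, 103.0]
ft_force: [-0.2, -1.1, 0.2]
finger_gap: 85.3
grip_force: 0.0
[508.92796644  52.80550487 350.1390629 ] [-1.79964080e+02  1.96326994e-02  1.02952605e+02]
[ 289  193   61   48 2744] [[-106.6, 28.8, 275.6], [-90.2, 44.1, 287.8], [-73.8, 53.2, 290.5]] [[-6.7, -17.5, 59.6], [8.5, -1.0, 62.3], [17.7, 15.3, 74.6]]
[496 204  55  26 790] [[57.6, 11.7, 200.0], [58.5, 23.8, 239.9], [59.3, 34.5, 263.8]] [[-23.4, 146.9, 86.2], [-11.3, 147.7, 110.2], [-0.7, 148.5, 150.1]]
[599 224  13  23 223] [[57.6, 35.6, 305.4], [59.1, 40.9, 307.6], [61.9, 46.9, 309.9]] [[0.5, 146.8, 40.2], [5.8, 148.3, 42.5], [11.8, 151.0, 44.6]]
```

View pics/w1.png

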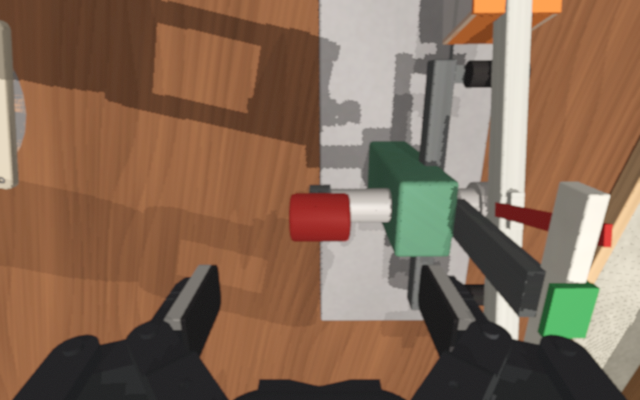

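```bash

python3 -m handwheel '[[0.002,0,0.015,0,0,0,0.085],[0,0,0.015,0,0,0,0.085],[0,0,0.015,0,0,0,0.085],[0,0,0.015,0,0,0,0.085],[0,0,0.014,0,0,0,0.085],[0,0,0,0,0,0,0.06]]' 40
python3 -m handwheel '[[0,0,0,0,0,0,0.03],[0,0,0,0,0,0,0.03],[0,0,0,0,0,0,0.03],[0,0,0,0,0,0,0.03],[0,0,0,0,0,0,0.03],[0,0,0,0,0,0,0.03],[0,0,0,0,0,0,0.03]]' 40
python3 - <<'E'
from h import *
s=r.sense(); print(s["time"],s["tool_pos"],(s["tool_pos"][:2]-O)@LX,(s["tool_pos"][:2]-O)@LY,s["tcp_rot"])
p,d=r.snapshot("scene"); print(angle(p,d))
cv2.imwrite("pics/s2.png",cv2.resize(p[110:310,235:455],(660,600),interpolation=2))
E
```

```text
time: 3.82
tool_pos: [507.0, 53.3, 273.3]
tcp_rot: [-179.7, -0.0, 102.8]
ft_force: [-1.1, -0.6, -0.9]
finger_gap: 75.1
grip_force: 0.0
time: 4.4
tool_pos: [508.9, 54.4, 278.0]
tcp_rot: [179.9, 0.1, 103.0]
ft_force: [-4.0, -3.1, 5.9]
finger_gap: 35.5
grip_force: 41.3
4.4 [508.85002853  54.3836525  278.03753025] -88.85627457379992 37.0882285793039 [1.79929429e+02 6.46545394e-02 1.03024044e+02]
(np.float64(0.25021123250215255), np.float64(0.056604147089489194))
```

View pics/s2.png

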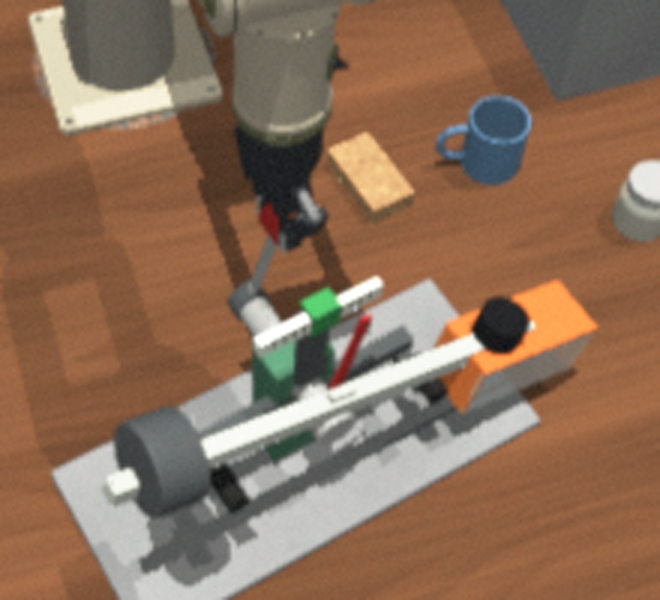

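```bash
cat > m.py <<'E'
# usage: m.py dx_mm [ramp_rows] [target] : log lever shift just made, measure boom, fit model, plan next shifts
import sys,json,os
from h import *
from scipy.optimize import least_squares
from scipy.integrate import odeint
dx=float(sys.argv[1]); nr=int(sys.argv[2]) if len(sys.argv)>2 else 2; tgt=float(sys.argv[3]) if len(sys.argv)>3 else .023
LOG="log.json"; log=json.load(open(LOG)) if os.path.exists(LOG) else []
s=r.sense(); p,d=r.snapshot("scene"); th,q=angle(p,d)
y=(log[-1]["y"] if log else 35.46)+dx
log.append(dict(t=s["time"],y=y,phi=float(np.arcsin(y/120)),th=float(th),nr=nr)); json.dump(log,open(LOG,"w"))
ym=(s["tool_pos"][:2]-O)@LY-1.6
print("t %.2f phi %.3f (meas %.3f) th %.4f q %.3f z %.1f F %s grip %.0f"%(s["time"],log[-1]["phi"],np.arcsin(ym/120),th,q,s["tool_pos"][2],s["ft_force"].round(0),s["grip_force"]))
LAG=.04; DT=1/120
kt,kp=[0],[log[0]["phi"]]
for a,b in zip(log,log[1:]):
    t0=a["t"]+.05+LAG; kt+=[t0,t0+b["nr"]/12]; kp+=[a["phi"],b["phi"]]
def sim(x,t,kt,kp):   # x=th,om,p2,p3 at t[0]; returns th,om at t
    th,om,p2,p3=x; ts=np.arange(t[0],t[-1]+DT,DT); ph=np.interp(ts,kt,kp); dph=np.gradient(ph,DT); out=[]
    for f,df in zip(ph,dph):
        out.append((th,om)); om+=DT*(6.67*np.sin(th)+p2*(f-th)+p3-.15*(om-df)); th+=DT*om
    o=np.array(out); return np.stack([np.interp(t,ts,o[:,0]),np.interp(t,ts,o[:,1])],1)
lift=[i for i,l in enumerate(log) if l["th"]<.243]
if th<.243 and lift:
    i=lift[-1]
    while i-1 in lift: i-=1
    i=max(i-1,len(log)-10,0); w=log[i:]; t=np.array([l["t"] for l in w]); z=np.array([l["th"] for l in w])
    pri=json.load(open("prior.json")) if os.path.exists("prior.json") else [4.2,0.]
    f=lambda x: np.r_[(sim(x,t,kt,kp)[:,0]-z)/.0015,(x[1])/.6,(x[2]-pri[0])/.4,(x[3]-pri[1])/.5]
    g=least_squares(f,[z[0],0,*pri]); x=g.x; now=sim(x,t,kt,kp)[-1]
    print("fit p2 %.2f p3 %.3f  th %.4f om %.3f  rms %.4f  eq phi %.3f"%(x[2],x[3],*now,np.sqrt(np.mean((sim(x,t,kt,kp)[:,0]-z)**2)),tgt-(6.67*np.sin(tgt)+x[3])/x[2]))
    eq=tgt-(6.67*np.sin(tgt)+x[3])/x[2]; ph0=log[-1]["phi"]; t0=t[-1]; STEP=.383; N=6
    def plan(u):
        a,b=[t0-1],[ph0]; k=ph0
        for j in range(len(kt)):
            if kt[j]>t0-.2 and kt[j]<t0+.09: a.append(kt[j]); b.append(kp[j])
        b[0]=b[1] if len(b)>1 else ph0
        for n,v in enumerate(u): s0=t0+.05+LAG+n*STEP; a+=[s0,s0+2/12]; b+=[k,v]; k=v
        return a,b
    tt=t0+np.arange(0,N*STEP+.6,.1)
    def c(u):
        o=sim([*now,x[2],x[3]],tt,*plan(u)); du=np.diff(np.r_[ph0,u])
        return np.r_[(o[:,0]-tgt)/.1,o[:,1]/.25,(u-eq)/1.5,du/.8,np.maximum(np.abs(du)-.5,0)*50]
    u=least_squares(c,np.full(N,eq),bounds=(-.65,.65)).x
    pr=sim([*now,x[2],x[3]],t0+.05+np.r_[0,STEP*np.arange(1,N+1)-.05],*plan(u))
    print("plan phi",u.round(3),"pred th",pr[:,0].round(3),"om",pr[:,1].round(2))
    k=ph0
    for v in u[:2]:
        h=(k+v)/2; a=[(120*(np.sin(b_)-np.sin(a_)),-120*(np.cos(b_)-np.cos(a_))) for a_,b_ in((k,h),(h,v))]
        print("  rows mm x,z:",np.round(a,1).tolist(),"sum",round(a[0][0]+a[1][0],1)); k=v
E
python3 m.py 0
python3 -m handwheel '[[-0.0044,0,-0.0012,0,0,0,0.03],[-0.0044,0,-0.0012,0,0,0,0.03],[-0.0044,0,-0.0008,0,0,0,0.03],[-0.0044,0,-0.0008,0,0,0,0.03]]' >/dev/null
python3 m.py -17.6 4
python3 -m handwheel '[[-0.003,0,-0.0004,0,0,0,0.03],[-0.003,0,-0.0003,0,0,0,0.03],[0,0,0,0,0,0,0.03],[0,0,0,0,0,0,0.03]]' >/dev/null
python3 m.py -6
```

```text
t 4.45 phi 0.300 (meas 0.300) th 0.2502 q 0.063 z 278.0 F [-4. -2.  6.] grip 41
t 4.83 phi 0.149 (meas 0.169) th 0.2501 q 0.060 z 281.2 F [-4.  9.  2.] grip 41
t 5.22 phi 0.099 (meas 0.114) th 0.2501 q 0.060 z 282.0 F [-4.  4.  3.] grip 41
```

```bash
python3 - <<'E'
s=open("m.py").read()
s=s.replace('ym=(s["tool_pos"][:2]-O)@LY-1.6\n','').replace('y=(log[-1]["y"]','ym=(s["tool_pos"][:2]-O)@LY-1.6\ny=(log[-1]["y"]').replace('phi=float(np.arcsin(y/120))','phi=float(np.arcsin(ym/120))').replace('log[-1]["phi"],np.arcsin(ym/120),th','np.arcsin(y/120),np.arcsin(ym/120),th').replace('phi %.3f (meas','cmd %.3f (meas')
open("m.py","w").write(s)
E
python3 -m handwheel '[[-0.003,0,-0.0002,0,0,0,0.03],[-0.003,0,-0.0002,0,0,0,0.03],[0,0,0,0,0,0,0.03],[0,0,0,0,0,0,0.03]]' >/dev/null
python3 m.py -6
python3 -m handwheel '[[-0.003,0,-0.0001,0,0,0,0.03],[-0.003,0,-0.0001,0,0,0,0.03],[0,0,0,0,0,0,0.03],[0,0,0,0,0,0,0.03]]' >/dev/null
python3 m.py -6
```

```text
t 5.60 cmd 0.049 (meas 0.065) th 0.2500 q 0.056 z 282.4 F [-2.  6.  3.] grip 41
t 5.98 cmd -0.001 (meas 0.014) th 0.2498 q 0.056 z 282.5 F [-4.  6.  3.] grip 41
```

```bash

python3 -m handwheel '[[-0.003,0,0.0001,0,0,0,0.03],[-0.003,0,0.0001,0,0,0,0.03],[0,0,0,0,0,0,0.03],[0,0,0,0,0,0,0.03]]' >/dev/null
python3 m.py -6
python3 -m handwheel '[[-0.003,0,0.0002,0,0,0,0.03],[-0.003,0,0.0002,0,0,0,0.03],[0,0,0,0,0,0,0.03],[0,0,0,0,0,0,0.03]]' >/dev/null
python3 m.py -6
```

```text
t 6.37 cmd -0.051 (meas -0.036) th 0.2498 q 0.055 z 282.4 F [-4.  6.  3.] grip 41
t 6.75 cmd -0.101 (meas -0.086) th 0.2499 q 0.054 z 282.0 F [-4.  6.  3.] grip 41
```

```bash

python3 -m handwheel '[[-0.003,0,0.0004,0,0,0,0.03],[-0.003,0,0.0004,0,0,0,0.03],[0,0,0,0,0,0,0.03],[0,0,0,0,0,0,0.03]]' >/dev/null
python3 m.py -6
python3 -m handwheel '[[0,0,0,0,0,0,0.03],[0,0,0,0,0,0,0.03]]' >/dev/null
python3 m.py 0
```

```text
t 7.13 cmd -0.152 (meas -0.137) th 0.2497 q 0.058 z 281.4 F [-3.  6.  3.] grip 41
t 7.35 cmd -0.152 (meas -0.137) th 0.2498 q 0.054 z 281.3 F [-4.  4.  3.] grip 41
```

```bash

python3 -m handwheel '[[-0.003,0,0.0005,0,0,0,0.03],[-0.003,0,0.0005,0,0,0,0.03],[0,0,0,0,0,0,0.03],[0,0,0,0,0,0,0.03]]' >/dev/null
python3 m.py -6
python3 -m handwheel '[[0,0,0,0,0,0,0.03],[0,0,0,0,0,0,0.03]]' >/dev/null
python3 m.py 0
```

```text
t 7.73 cmd -0.203 (meas -0.188) th 0.2497 q 0.050 z 280.4 F [-3.  5.  4.] grip 41
t 7.95 cmd -0.203 (meas -0.188) th 0.2498 q 0.053 z 280.4 F [-3.  6.  4.] grip 41
```

```bash

python3 -m handwheel '[[-0.003,0,0.0006,0,0,0,0.03],[-0.003,0,0.0007,0,0,0,0.03],[0,0,0,0,0,0,0.03],[0,0,0,0,0,0,0.03]]' >/dev/null
python3 m.py -6
python3 -m handwheel '[[0,0,0,0,0,0,0.03],[0,0,0,0,0,0,0.03]]' >/dev/null
python3 m.py 0
```

```text
t 8.33 cmd -0.254 (meas -0.239) th 0.2496 q 0.052 z 279.1 F [-4.  6.  4.] grip 41
t 8.55 cmd -0.254 (meas -0.239) th 0.2496 q 0.053 z 279.1 F [-3.  5.  3.] grip 41
```

```bash

python3 -m handwheel '[[-0.003,0,0.0007,0,0,0,0.03],[-0.003,0,0.0008,0,0,0,0.03],[0,0,0,0,0,0,0.03],[0,0,0,0,0,0,0.03]]' >/dev/null
python3 m.py -6
python3 -m handwheel '[[0,0,0,0,0,0,0.03],[0,0,0,0,0,0,0.03]]' >/dev/null
python3 m.py 0
```

```text
t 8.93 cmd -0.306 (meas -0.291) th 0.2491 q 0.060 z 277.6 F [-3.  4.  4.] grip 41
t 9.15 cmd -0.306 (meas -0.291) th 0.2475 q 0.071 z 277.6 F [-3.  5.  3.] grip 41
```

```bash
echo '[4.2,0.5]'>prior.json
python3 -m handwheel '[[0,0,0,0,0,0,0.03],[0,0,0,0,0,0,0.03]]' >/dev/null
python3 m.py 0
python3 -m handwheel '[[0,0,0,0,0,0,0.03],[0,0,0,0,0,0,0.03]]' >/dev/null
python3 m.py 0
```

```text
t 9.37 cmd -0.306 (meas -0.291) th 0.2451 q 0.074 z 277.6 F [-3.  6.  3.] grip 41
t 9.58 cmd -0.306 (meas -0.291) th 0.2413 q 0.087 z 277.6 F [-3.  6.  3.] grip 41
fit p2 4.20 p3 0.500  th 0.2413 om -0.032  rms 0.0000  eq phi -0.133
plan phi [-0.461  0.015 -0.124 -0.124 -0.129 -0.132] pred th [0.241 0.2   0.089 0.061 0.06  0.077 0.114] om [-0.03 -0.26 -0.17 -0.03  0.02  0.07  0.13]
  rows mm x,z: [[-9.6, 3.3], [-9.3, 4.1]] sum -18.9
  rows mm x,z: [[26.8, -9.6], [28.3, -3.0]] sum 55.2
```

```bash
sed -i 's/\.243/.2478/g' m.py
python3 -m handwheel '[[-0.004,0,0.0013,0,0,0,0.03],[-0.004,0,0.0014,0,0,0,0.03],[0,0,0,0,0,0,0.03],[0,0,0,0,0,0,0.03]]' >/dev/null
python3 m.py -8
```

```text
t 9.97 cmd -0.377 (meas -0.364) th 0.2175 q 0.103 z 274.9 F [-4.  4.  4.] grip 41
fit p2 4.18 p3 0.580  th 0.2176 om -0.122  rms 0.0003  eq phi -0.153
plan phi [-0.295 -0.062 -0.144 -0.146 -0.15  -0.152] pred th [0.218 0.162 0.093 0.09  0.119 0.185 0.306] om [-0.12 -0.2  -0.09  0.04  0.12  0.23  0.41]
  rows mm x,z: [[3.9, -1.4], [3.9, -1.3]] sum 7.8
  rows mm x,z: [[13.6, -3.3], [13.9, -1.7]] sum 27.5
```

```bash
python3 - <<'E'
s=open("m.py").read()
a=s.index("s=r.sense()"); b=s.index("LAG=")
blk=s[a:b]; s=s[:a]+"if sys.argv[1]!='nan':\n"+"".join("    "+l+"\n" for l in blk.splitlines())+"th=log[-1]['th']\n"+s[b:]
s=s.replace("np.maximum(np.abs(du)-.5,0)*50]","(o[-1]-[tgt,0])*40]").replace("bounds=(-.65,.65)","bounds=(-.65,.65),diff_step=1e-3,x_scale=.1")
open("m.py","w").write(s)
E
python3 m.py nan
```

```text
fit p2 4.18 p3 0.580  th 0.2176 om -0.122  rms 0.0003  eq phi -0.153
plan phi [-0.295 -0.062 -0.144 -0.146 -0.151 -0.152] pred th [0.218 0.162 0.093 0.09  0.119 0.185 0.306] om [-0.12 -0.2  -0.09  0.04  0.12  0.23  0.41]
  rows mm x,z: [[3.9, -1.4], [3.9, -1.3]] sum 7.8
  rows mm x,z: [[13.6, -3.3], [13.9, -1.7]] sum 27.5
```

```bash
sed -i 's/t0+\.05+np\.r_\[0,STEP\*np\.arange(1,N+1)-\.05\]/t0+np.r_[0,STEP*np.arange(1,N+1)]/' m.py; python3 m.py nan
```

```text
fit p2 4.18 p3 0.580  th 0.2176 om -0.122  rms 0.0003  eq phi -0.153
plan phi [-0.295 -0.062 -0.144 -0.146 -0.151 -0.152] pred th [0.218 0.147 0.065 0.04  0.029 0.025 0.024] om [-0.12 -0.23 -0.13 -0.04 -0.02 -0.01 -0.  ]
  rows mm x,z: [[3.9, -1.4], [3.9, -1.3]] sum 7.8
  rows mm x,z: [[13.6, -3.3], [13.9, -1.7]] sum 27.5
```

```bash

python3 -m handwheel '[[0.005,0,-0.0018,0,0,0,0.03],[0.005,0,-0.0016,0,0,0,0.03],[0,0,0,0,0,0,0.03],[0,0,0,0,0,0,0.03]]' >/dev/null
python3 m.py 10
```

```text
t 10.35 cmd -0.288 (meas -0.285) th 0.1560 q 0.161 z 277.8 F [ 1. -1.  2.] grip 42
fit p2 4.06 p3 0.531  th 0.1554 om -0.200  rms 0.0009  eq phi -0.146
plan phi [-0.114 -0.12  -0.139 -0.143 -0.145 -0.145] pred th [0.155 0.081 0.044 0.031 0.026 0.024 0.023] om [-0.2  -0.14 -0.06 -0.02 -0.01 -0.   -0.  ]
  rows mm x,z: [[10.0, -2.5], [10.1, -1.6]] sum 20.1
  rows mm x,z: [[-0.3, 0.0], [-0.3, 0.0]] sum -0.7
```

```bash

python3 -m handwheel '[[0.0105,0,-0.0026,0,0,0,0.03],[0.0105,0,-0.0017,0,0,0,0.03],[0,0,0,0,0,0,0.03],[0,0,0,0,0,0,0.03]]' >/dev/null
python3 m.py 21
```

```text
t 10.73 cmd -0.110 (meas -0.101) th 0.1085 q 0.221 z 281.8 F [0. 0. 1.] grip 42
fit p2 5.14 p3 1.129  th 0.1074 om -0.007  rms 0.0016  eq phi -0.227
plan phi [-0.428 -0.137 -0.228 -0.221 -0.226 -0.226] pred th [0.107 0.114 0.051 0.035 0.027 0.025 0.024] om [-0.01 -0.1  -0.1  -0.02 -0.01 -0.   -0.  ]
  rows mm x,z: [[-19.2, 3.6], [-18.4, 6.6]] sum -37.6
  rows mm x,z: [[16.3, -6.1], [17.0, -3.6]] sum 33.4
```

```bash
echo '[4.9,0.95]'>prior.json
python3 -m handwheel '[[-0.014,0,0.0023,0,0,0,0.03],[-0.014,0,0.0042,0,0,0,0.03],[0,0,0,0,0,0,0.03]]' >/dev/null
python3 m.py -28
```

```text
t 11.03 cmd -0.350 (meas -0.351) th 0.1140 q 0.212 z 275.3 F [2. 1. 4.] grip 43
fit p2 4.92 p3 1.013  th 0.1147 om -0.002  rms 0.0019  eq phi -0.214
plan phi [-0.275 -0.167 -0.211 -0.21  -0.213 -0.214] pred th [0.115 0.086 0.044 0.031 0.026 0.024 0.023] om [-0.   -0.11 -0.07 -0.02 -0.01 -0.   -0.  ]
  rows mm x,z: [[4.3, -1.5], [4.4, -1.3]] sum 8.7
  rows mm x,z: [[6.3, -1.6], [6.4, -1.2]] sum 12.6
```

```bash

python3 -m handwheel '[[0.0043,0,-0.0015,0,0,0,0.03],[0.0043,0,-0.0013,0,0,0,0.03],[0,0,0,0,0,0,0.03],[0,0,0,0,0,0,0.03]]' >/dev/null
python3 m.py 8.6
```

```text
t 11.42 cmd -0.275 (meas -0.273) th 0.0812 q 0.238 z 277.9 F [ 3. -3. -1.] grip 42
fit p2 4.86 p3 0.980  th 0.0817 om -0.123  rms 0.0019  eq phi -0.210
plan phi [-0.144 -0.215 -0.207 -0.21  -0.21  -0.21 ] pred th [0.082 0.037 0.029 0.025 0.024 0.023 0.023] om [-0.12 -0.06 -0.01 -0.01 -0.   -0.   -0.  ]
  rows mm x,z: [[7.5, -1.8], [7.6, -1.4]] sum 15.1
  rows mm x,z: [[-4.2, 0.7], [-4.1, 0.8]] sum -8.3
```

Good prediction. Continue.

```bash

python3 -m handwheel '[[0.0075,0,-0.0018,0,0,0,0.03],[0.0075,0,-0.0014,0,0,0,0.03],[0,0,0,0,0,0,0.03],[0,0,0,0,0,0,0.03]]' >/dev/null
python3 m.py 15
```

```text
t 11.80 cmd -0.147 (meas -0.140) th 0.0459 q 0.283 z 281.0 F [4. 1. 1.] grip 42
fit p2 4.92 p3 1.013  th 0.0447 om -0.041  rms 0.0020  eq phi -0.214
plan phi [-0.256 -0.196 -0.214 -0.213 -0.214 -0.214] pred th [0.045 0.042 0.029 0.026 0.024 0.023 0.023] om [-0.04 -0.02 -0.02 -0.01 -0.   -0.   -0.  ]
  rows mm x,z: [[-6.9, 1.2], [-6.8, 1.6]] sum -13.6
  rows mm x,z: [[3.5, -0.9], [3.5, -0.8]] sum 7.1
```

```bash

python3 -m handwheel '[[-0.0068,0,0.0012,0,0,0,0.03],[-0.0068,0,0.0016,0,0,0,0.03],[0,0,0,0,0,0,0.03],[0,0,0,0,0,0,0.03]]' >/dev/null
python3 m.py -13.6
```

```text
t 12.18 cmd -0.263 (meas -0.253) th 0.0403 q 0.299 z 278.4 F [3. 4. 3.] grip 42
fit p2 4.86 p3 0.990  th 0.0404 om -0.025  rms 0.0019  eq phi -0.212
plan phi [-0.19  -0.214 -0.211 -0.212 -0.212 -0.212] pred th [0.04  0.027 0.025 0.024 0.023 0.023 0.023] om [-0.03 -0.02 -0.   -0.   -0.   -0.   -0.  ]
  rows mm x,z: [[3.7, -0.9], [3.7, -0.8]] sum 7.4
  rows mm x,z: [[-1.4, 0.3], [-1.4, 0.3]] sum -2.8
```

```bash
sed -i 's/th,q=angle(p,d)/th,q=angle(p,d); cv2.imwrite("pics\/last.png",cv2.resize(p[160:310,245:445],(800,600),interpolation=2))/' m.py
python3 -m handwheel '[[0.0037,0,-0.0009,0,0,0,0.03],[0.0037,0,-0.0008,0,0,0,0.03],[0,0,0,0,0,0,0.03],[0,0,0,0,0,0,0.03]]' >/dev/null
python3 m.py 7.4
```

```text
t 12.57 cmd -0.199 (meas -0.202) th 0.0245 q 0.315 z 279.7 F [ 6. -1. -0.] grip 42
fit p2 4.81 p3 0.973  th 0.0244 om -0.037  rms 0.0016  eq phi -0.211
plan phi [-0.182 -0.22  -0.21  -0.211 -0.211 -0.211] pred th [0.024 0.016 0.021 0.022 0.023 0.023 0.023] om [-0.04  0.    0.01  0.    0.    0.    0.  ]
  rows mm x,z: [[1.2, -0.2], [1.2, -0.2]] sum 2.3
  rows mm x,z: [[-2.3, 0.4], [-2.3, 0.5]] sum -4.5
```

View pics/last.png

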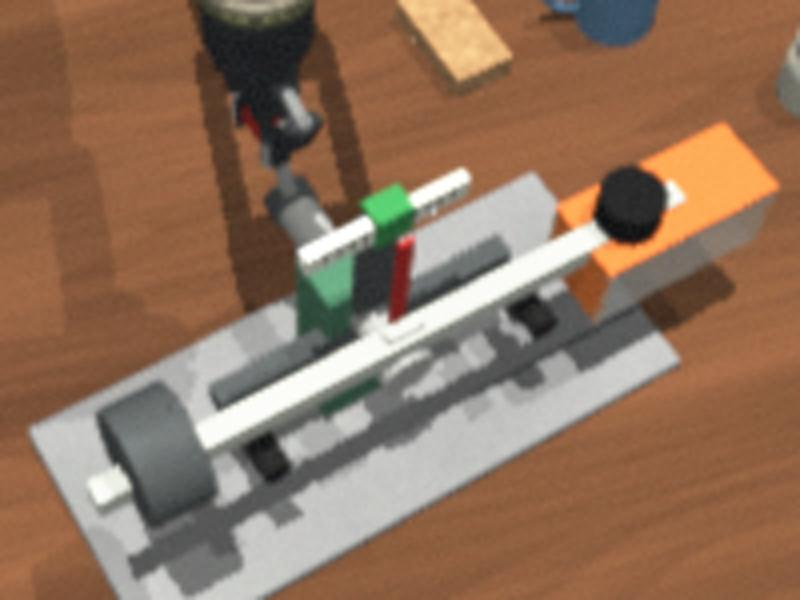

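```bash

python3 -m handwheel '[[0.0012,0,-0.0002,0,0,0,0.03],[0.0012,0,-0.0002,0,0,0,0.03],[0,0,0,0,0,0,0.03],[0,0,0,0,0,0,0.03]]' >/dev/null
python3 m.py 2.4
python3 -m handwheel '[[-0.0023,0,0.0004,0,0,0,0.03],[-0.0023,0,0.0005,0,0,0,0.03],[0,0,0,0,0,0,0.03],[0,0,0,0,0,0,0.03]]' >/dev/null
python3 m.py -4.6
```

```text
t 12.95 cmd -0.179 (meas -0.186) th 0.0182 q 0.320 z 280.1 F [ 8. -4. -1.] grip 42
fit p2 4.80 p3 0.971  th 0.0176 om -0.001  rms 0.0016  eq phi -0.211
plan phi [-0.217 -0.211 -0.211 -0.211 -0.211 -0.211] pred th [0.018 0.021 0.022 0.023 0.023 0.023 0.023] om [-0.    0.01  0.    0.    0.    0.    0.  ]
  rows mm x,z: [[-1.8, 0.4], [-1.8, 0.4]] sum -3.6
  rows mm x,z: [[0.3, -0.1], [0.3, -0.1]] sum 0.7
t 13.33 cmd -0.218 (meas -0.210) th 0.0226 q 0.306 z 279.5 F [3. 3. 3.] grip 42
fit p2 18.54 p3 5.038  th 0.0697 om 0.049  rms 0.0880  eq phi -0.257
plan phi [-0.256 -0.221 -0.256 -0.252 -0.256 -0.257] pred th [0.07  0.084 0.038 0.032 0.025 0.024 0.024] om [ 0.05 -0.06 -0.08 -0.01 -0.01 -0.   -0.  ]
  rows mm x,z: [[-2.7, 0.6], [-2.7, 0.7]] sum -5.4
  rows mm x,z: [[2.0, -0.5], [2.0, -0.5]] sum 4.1
```

```bash
echo '[4.82,0.98]'>prior.json; sed -i 's/len(log)-10,0/len(log)-6,0/; s#/\.4,(x\[3\]-pri\[1\])/\.5#/.1,(x[3]-pri[1])/.1#; s/\[z\[0\],0,\*pri\])/[z[0],(z[1]-z[0])\/(t[1]-t[0]),*pri])/' m.py; python3 m.py nan
```

```text
fit p2 4.82 p3 0.972  th 0.0225 om 0.015  rms 0.0009  eq phi -0.211
plan phi [-0.225 -0.206 -0.211 -0.21  -0.211 -0.211] pred th [0.022 0.026 0.024 0.023 0.023 0.023 0.023] om [ 0.01 -0.   -0.   -0.   -0.   -0.   -0.  ]
  rows mm x,z: [[-0.9, 0.2], [-0.9, 0.2]] sum -1.9
  rows mm x,z: [[1.1, -0.3], [1.1, -0.2]] sum 2.3
```

```bash

python3 -m handwheel '[[-0.001,0,0.0002,0,0,0,0.03],[-0.001,0,0.0002,0,0,0,0.03],[0,0,0,0,0,0,0.03],[0,0,0,0,0,0,0.03]]' >/dev/null
python3 m.py -2
python3 -m handwheel '[[0.0011,0,-0.0002,0,0,0,0.03],[0.0011,0,-0.0002,0,0,0,0.03],[0,0,0,0,0,0,0.03],[0,0,0,0,0,0,0.03]]' >/dev/null
python3 m.py 2.2
```

```text
t 13.72 cmd -0.235 (meas -0.220) th 0.0258 q 0.305 z 279.3 F [3. 7. 5.] grip 43
fit p2 4.80 p3 0.971  th 0.0263 om 0.005  rms 0.0007  eq phi -0.211
plan phi [-0.216 -0.208 -0.211 -0.211 -0.211 -0.211] pred th [0.026 0.026 0.024 0.023 0.023 0.023 0.023] om [ 0.01 -0.   -0.   -0.   -0.   -0.   -0.  ]
  rows mm x,z: [[0.3, -0.1], [0.3, -0.1]] sum 0.5
  rows mm x,z: [[0.4, -0.1], [0.4, -0.1]] sum 0.9
t 14.10 cmd -0.216 (meas -0.213) th 0.0253 q 0.311 z 279.5 F [4. 2. 2.] grip 42
fit p2 4.82 p3 0.971  th 0.0252 om -0.005  rms 0.0005  eq phi -0.210
plan phi [-0.208 -0.21  -0.21  -0.21  -0.21  -0.21 ] pred th [0.025 0.024 0.023 0.023 0.023 0.023 0.023] om [-0. -0. -0. -0. -0. -0. -0.]
  rows mm x,z: [[0.3, -0.1], [0.3, -0.1]] sum 0.6
  rows mm x,z: [[-0.2, 0.0], [-0.2, 0.0]] sum -0.3
```

Very steady; hold with longer holds.

```bash

python3 -m handwheel '[[0.0005,0,-0.0001,0,0,0,0.03],[0.0005,0,-0.0001,0,0,0,0.03],[0,0,0,0,0,0,0.03],[0,0,0,0,0,0,0.03]]' >/dev/null
python3 m.py 1
python3 -m handwheel '[[0,0,0,0,0,0,0.03],[0,0,0,0,0,0,0.03],[0,0,0,0,0,0,0.03],[0,0,0,0,0,0,0.03]]' >/dev/null
python3 m.py 0
```

```text
t 14.48 cmd -0.208 (meas -0.209) th 0.0247 q 0.310 z 279.5 F [ 6. -1.  1.] grip 42
fit p2 4.81 p3 0.969  th 0.0244 om -0.002  rms 0.0005  eq phi -0.210
plan phi [-0.212 -0.21  -0.21  -0.21  -0.21  -0.21 ] pred th [0.024 0.024 0.023 0.023 0.023 0.023 0.023] om [-0. -0. -0. -0. -0. -0. -0.]
  rows mm x,z: [[-0.2, 0.0], [-0.2, 0.0]] sum -0.3
  rows mm x,z: [[0.1, -0.0], [0.1, -0.0]] sum 0.2
t 14.87 cmd -0.208 (meas -0.209) th 0.0255 q 0.313 z 279.6 F [ 6. -0.  1.] grip 42
fit p2 4.82 p3 0.974  th 0.0255 om 0.005  rms 0.0003  eq phi -0.211
plan phi [-0.221 -0.207 -0.211 -0.211 -0.211 -0.211] pred th [0.026 0.027 0.024 0.023 0.023 0.023 0.023] om [ 0. -0. -0. -0. -0. -0. -0.]
  rows mm x,z: [[-0.7, 0.2], [-0.7, 0.2]] sum -1.4
  rows mm x,z: [[0.8, -0.2], [0.8, -0.2]] sum 1.7
```

```bash

python3 -m handwheel '[[-0.001,0,0.0002,0,0,0,0.03],[-0.001,0,0.0002,0,0,0,0.03],[0,0,0,0,0,0,0.03],[0,0,0,0,0,0,0.03]]' >/dev/null
python3 m.py -2
python3 -m handwheel '[[0,0,0,0,0,0,0.03],[0,0,0,0,0,0,0.03],[0,0,0,0,0,0,0.03],[0,0,0,0,0,0,0.03]]' >/dev/null
python3 m.py 0
```

```text
t 15.25 cmd -0.225 (meas -0.216) th 0.0275 q 0.306 z 279.4 F [4. 4. 3.] grip 42
fit p2 4.82 p3 0.976  th 0.0276 om 0.003  rms 0.0002  eq phi -0.211
plan phi [-0.219 -0.207 -0.211 -0.211 -0.211 -0.211] pred th [0.028 0.027 0.024 0.024 0.023 0.023 0.023] om [ 0.   -0.01 -0.   -0.   -0.   -0.   -0.  ]
  rows mm x,z: [[-0.2, 0.0], [-0.2, 0.0]] sum -0.4
  rows mm x,z: [[0.7, -0.2], [0.7, -0.1]] sum 1.4
t 15.63 cmd -0.225 (meas -0.216) th 0.0277 q 0.295 z 279.4 F [3. 5. 3.] grip 42
fit p2 4.82 p3 0.975  th 0.0276 om -0.003  rms 0.0001  eq phi -0.211
plan phi [-0.213 -0.209 -0.211 -0.211 -0.211 -0.211] pred th [0.028 0.026 0.024 0.023 0.023 0.023 0.023] om [-0.   -0.01 -0.   -0.   -0.   -0.   -0.  ]
  rows mm x,z: [[0.2, -0.0], [0.2, -0.0]] sum 0.4
  rows mm x,z: [[0.2, -0.0], [0.2, -0.0]] sum 0.4
```

```bash

python3 -m handwheel '[[0.0004,0,-0.0001,0,0,0,0.03],[0.0004,0,-0.0001,0,0,0,0.03],[0,0,0,0,0,0,0.03],[0,0,0,0,0,0,0.03]]' >/dev/null
python3 m.py 0.8
python3 -m handwheel '[[0,0,0,0,0,0,0.03],[0,0,0,0,0,0,0.03],[0,0,0,0,0,0,0.03],[0,0,0,0,0,0,0.03]]' >/dev/null
python3 m.py 0
```

```text
t 16.02 cmd -0.218 (meas -0.215) th 0.0256 q 0.319 z 279.4 F [5. 1. 2.] grip 42
fit p2 4.82 p3 0.975  th 0.0255 om -0.008  rms 0.0001  eq phi -0.211
plan phi [-0.205 -0.212 -0.211 -0.211 -0.211 -0.211] pred th [0.026 0.023 0.023 0.023 0.023 0.023 0.023] om [-0.01 -0.    0.   -0.    0.   -0.   -0.  ]
  rows mm x,z: [[0.6, -0.1], [0.6, -0.1]] sum 1.3
  rows mm x,z: [[-0.5, 0.1], [-0.5, 0.1]] sum -0.9
t 16.40 cmd -0.218 (meas -0.215) th 0.0220 q 0.304 z 279.4 F [6. 1. 2.] grip 42
fit p2 4.82 p3 0.976  th 0.0219 om -0.013  rms 0.0001  eq phi -0.211
plan phi [-0.194 -0.217 -0.211 -0.212 -0.211 -0.211] pred th [0.022 0.018 0.022 0.022 0.023 0.023 0.023] om [-0.01  0.    0.01  0.    0.    0.    0.  ]
  rows mm x,z: [[1.2, -0.3], [1.2, -0.2]] sum 2.4
  rows mm x,z: [[-1.3, 0.3], [-1.3, 0.3]] sum -2.7
```

```bash

python3 -m handwheel '[[0.0013,0,-0.0003,0,0,0,0.03],[0.0013,0,-0.0002,0,0,0,0.03],[0,0,0,0,0,0,0.03],[0,0,0,0,0,0,0.03]]' >/dev/null
python3 m.py 2.6
python3 -m handwheel '[[-0.0016,0,0.0003,0,0,0,0.03],[-0.0016,0,0.0003,0,0,0,0.03],[0,0,0,0,0,0,0.03],[0,0,0,0,0,0,0.03]]' >/dev/null
python3 m.py -3.2
```

```text
t 16.78 cmd -0.196 (meas -0.200) th 0.0174 q 0.321 z 279.8 F [ 6. -2. -1.] grip 42
fit p2 4.82 p3 0.976  th 0.0175 om -0.005  rms 0.0001  eq phi -0.211
plan phi [-0.204 -0.215 -0.211 -0.212 -0.211 -0.211] pred th [0.017 0.018 0.021 0.022 0.023 0.023 0.023] om [-0.    0.01  0.01  0.    0.    0.    0.  ]
  rows mm x,z: [[-0.2, 0.0], [-0.2, 0.0]] sum -0.4
  rows mm x,z: [[-0.7, 0.1], [-0.7, 0.1]] sum -1.4
t 17.17 cmd -0.223 (meas -0.216) th 0.0168 q 0.328 z 279.4 F [4. 3. 2.] grip 42
fit p2 4.82 p3 0.977  th 0.0168 om -0.006  rms 0.0001  eq phi -0.211
plan phi [-0.192 -0.219 -0.211 -0.212 -0.212 -0.211] pred th [0.017 0.015 0.021 0.022 0.023 0.023 0.023] om [-0.01  0.01  0.01  0.    0.    0.    0.  ]
  rows mm x,z: [[1.4, -0.3], [1.4, -0.3]] sum 2.9
  rows mm x,z: [[-1.6, 0.3], [-1.6, 0.3]] sum -3.3
```

```bash

python3 -m handwheel '[[0.0018,0,-0.0003,0,0,0,0.03],[0.0018,0,-0.0003,0,0,0,0.03],[0,0,0,0,0,0,0.03],[0,0,0,0,0,0,0.03]]' >/dev/null
python3 m.py 3.6 
python3 -m handwheel '[[-0.0013,0,0.0003,0,0,0,0.03],[-0.0013,0,0.0003,0,0,0,0.03],[0,0,0,0,0,0,0.03],[0,0,0,0,0,0,0.03]]' >/dev/null
python3 m.py -2.6
```

```text
t 17.55 cmd -0.192 (meas -0.197) th 0.0144 q 0.325 z 279.8 F [ 6. -2.  0.] grip 42
fit p2 4.82 p3 0.977  th 0.0145 om 0.001  rms 0.0001  eq phi -0.211
plan phi [-0.207 -0.215 -0.212 -0.212 -0.212 -0.211] pred th [0.014 0.018 0.021 0.022 0.023 0.023 0.023] om [0.   0.01 0.01 0.   0.   0.   0.  ]
  rows mm x,z: [[-0.6, 0.1], [-0.6, 0.1]] sum -1.2
  rows mm x,z: [[-0.5, 0.1], [-0.5, 0.1]] sum -0.9
t 17.93 cmd -0.214 (meas -0.210) th 0.0175 q 0.317 z 279.5 F [4. 2. 3.] grip 42
fit p2 4.82 p3 0.977  th 0.0174 om 0.008  rms 0.0001  eq phi -0.212
plan phi [-0.211 -0.213 -0.212 -0.212 -0.212 -0.212] pred th [0.017 0.02  0.022 0.023 0.023 0.023 0.023] om [0.01 0.01 0.   0.   0.   0.   0.  ]
  rows mm x,z: [[-0.1, 0.0], [-0.1, 0.0]] sum -0.2
  rows mm x,z: [[-0.1, 0.0], [-0.1, 0.0]] sum -0.2
```

```bash

python3 -m handwheel '[[0,0,0,0,0,0,0.03],[0,0,0,0,0,0,0.03]]' >/dev/null
python3 m.py 0 2 .26
```

```text
t 18.15 cmd -0.214 (meas -0.210) th 0.0190 q 0.309 z 279.5 F [4. 3. 4.] grip 42
fit p2 4.82 p3 0.977  th 0.0191 om 0.008  rms 0.0001  eq phi -0.298
plan phi [ 0.041 -0.478 -0.304 -0.311 -0.301 -0.3  ] pred th [0.019 0.058 0.195 0.234 0.25  0.256 0.259] om [0.01 0.3  0.22 0.06 0.03 0.01 0.  ]
  rows mm x,z: [[14.9, -2.2], [15.1, -0.3]] sum 30.0
  rows mm x,z: [[-30.9, 2.7], [-29.2, 10.6]] sum -60.1
```

```bash

python3 -m handwheel '[[0.0055,0,-0.001,0,0,0,0.03],[0.0055,0,-0.0008,0,0,0,0.03],[0,0,0,0,0,0,0.03],[0,0,0,0,0,0,0.03]]' >/dev/null
python3 m.py 11 2 .26
```

```text
t 18.53 cmd -0.121 (meas -0.125) th 0.0342 q 0.299 z 281.1 F [ 5. -1.  1.] grip 42
fit p2 4.82 p3 0.977  th 0.0342 om 0.105  rms 0.0001  eq phi -0.298
plan phi [-0.138 -0.417 -0.306 -0.308 -0.301 -0.3  ] pred th [0.034 0.106 0.209 0.239 0.252 0.257 0.259] om [0.11 0.27 0.17 0.05 0.02 0.01 0.  ]
  rows mm x,z: [[-0.8, 0.1], [-0.8, 0.1]] sum -1.6
  rows mm x,z: [[-16.4, 3.5], [-15.7, 5.7]] sum -32.1
```

```bash

python3 -m handwheel '[[-0.0045,0,0.0007,0,0,0,0.03],[-0.0045,0,0.0009,0,0,0,0.03],[0,0,0,0,0,0,0.03],[0,0,0,0,0,0,0.03]]' >/dev/null
python3 m.py -9 2 .26
```

```text
t 18.92 cmd -0.197 (meas -0.190) th 0.0956 q 0.229 z 279.9 F [3. 3. 4.] grip 43
fit p2 4.81 p3 0.971  th 0.0960 om 0.203  rms 0.0005  eq phi -0.298
plan phi [-0.3   -0.346 -0.306 -0.303 -0.3   -0.299] pred th [0.096 0.177 0.23  0.248 0.256 0.258 0.259] om [0.2  0.18 0.09 0.03 0.01 0.   0.  ]
  rows mm x,z: [[-6.4, 1.4], [-6.3, 1.8]] sum -12.7
  rows mm x,z: [[-2.6, 0.9], [-2.6, 0.9]] sum -5.3
```

```bash

python3 -m handwheel '[[-0.0065,0,0.0014,0,0,0,0.03],[-0.0065,0,0.0018,0,0,0,0.03],[0,0,0,0,0,0,0.03],[0,0,0,0,0,0,0.03]]' >/dev/null
python3 m.py -13 2 .26
```

```text
t 19.30 cmd -0.309 (meas -0.303) th 0.1683 q 0.151 z 276.6 F [4. 4. 4.] grip 43
fit p2 4.86 p3 0.968  th 0.1692 om 0.160  rms 0.0011  eq phi -0.292
plan phi [-0.298 -0.316 -0.296 -0.295 -0.293 -0.292] pred th [0.169 0.217 0.244 0.254 0.258 0.259 0.26 ] om [0.16 0.1  0.04 0.02 0.01 0.   0.  ]
  rows mm x,z: [[0.3, -0.1], [0.3, -0.1]] sum 0.6
  rows mm x,z: [[-1.0, 0.3], [-1.0, 0.3]] sum -2.0
```

```bash

python3 -m handwheel '[[0.0004,0,-0.0001,0,0,0,0.03],[0.0004,0,-0.0001,0,0,0,0.03],[0,0,0,0,0,0,0.03],[0,0,0,0,0,0,0.03]]' >/dev/null
python3 m.py 0.8 2 .26
```

```text
t 19.68 cmd -0.302 (meas -0.300) th 0.2145 q 0.108 z 276.7 F [5. 2. 4.] grip 43
fit p2 4.84 p3 0.955  th 0.2144 om 0.090  rms 0.0006  eq phi -0.292
plan phi [-0.302 -0.301 -0.294 -0.293 -0.292 -0.292] pred th [0.214 0.24  0.253 0.257 0.259 0.26  0.26 ] om [0.09 0.05 0.02 0.01 0.   0.   0.  ]
  rows mm x,z: [[-0.1, 0.0], [-0.1, 0.0]] sum -0.3
  rows mm x,z: [[0.1, -0.0], [0.1, -0.0]] sum 0.2
```

```bash

python3 -m handwheel '[[0.0001,0,0,0,0,0,0.03],[0,0,0,0,0,0,0.03],[0,0,0,0,0,0,0.03],[0,0,0,0,0,0,0.03]]' >/dev/null
python3 m.py 0.1 2 .26
python3 -m handwheel '[[0.001,0,-0.0003,0,0,0,0.03],[0.001,0,-0.0003,0,0,0,0.03],[0.001,0,-0.0003,0,0,0,0.03],[0.001,0,-0.0003,0,0,0,0.03]]' >/dev/null
python3 m.py 4 4 .26
```

```text
t 20.07 cmd -0.302 (meas -0.300) th 0.2471 q 0.068 z 276.7 F [5. 1. 3.] grip 43
fit p2 4.75 p3 0.929  th 0.2466 om 0.068  rms 0.0007  eq phi -0.296
plan phi [-0.342 -0.286 -0.298 -0.296 -0.296 -0.296] pred th [0.247 0.264 0.261 0.26  0.26  0.26  0.26 ] om [ 0.07  0.01 -0.01 -0.   -0.   -0.   -0.  ]
  rows mm x,z: [[-2.4, 0.8], [-2.4, 0.8]] sum -4.8
  rows mm x,z: [[3.2, -1.1], [3.2, -1.0]] sum 6.4
t 20.45 cmd -0.267 (meas -0.276) th 0.2385 q 0.101 z 277.5 F [ 8. -5. -1.] grip 42
fit p2 5.05 p3 1.027  th 0.2424 om 0.003  rms 0.0045  eq phi -0.283
plan phi [-0.264 -0.294 -0.283 -0.283 -0.283 -0.283] pred th [0.242 0.246 0.256 0.258 0.259 0.26  0.26 ] om [0.   0.02 0.02 0.   0.   0.   0.  ]
  rows mm x,z: [[0.7, -0.2], [0.7, -0.2]] sum 1.3
  rows mm x,z: [[-1.7, 0.5], [-1.7, 0.5]] sum -3.5
```

```bash

python3 -m handwheel '[[0.002,0,-0.0005,0,0,0,0.03],[0.002,0,-0.0005,0,0,0,0.03],[0.001,0,-0.0003,0,0,0,0.03],[0.001,0,-0.0003,0,0,0,0.03]]' >/dev/null
python3 m.py 6 4 .26 | head -1
python3 -m handwheel '[[0.001,0,-0.0002,0,0,0,0.03],[0.001,0,-0.0002,0,0,0,0.03],[0.001,0,-0.0002,0,0,0,0.03]]' >/dev/null
python3 m.py 3 3 .26 | head -1
```

```text
t 20.83 cmd -0.215 (meas -0.224) th 0.2356 q 0.110 z 278.9 F [ 9. -3. -3.] grip 42
t 21.13 cmd -0.190 (meas -0.199) th 0.2476 q 0.067 z 279.5 F [ 9. -4. -1.] grip 42
```

```bash

python3 -m handwheel '[[0.0025,0,-0.0005,0,0,0,0.03],[0.0025,0,-0.0004,0,0,0,0.03],[0.0025,0,-0.0003,0,0,0,0.03],[0.0025,0,-0.0003,0,0,0,0.03],[0.0025,0,-0.0002,0,0,0,0.03],[0.0025,0,-0.0002,0,0,0,0.03],[0.0025,0,-0.0001,0,0,0,0.03],[0.0025,0,0,0,0,0,0.03]]' >/dev/null
python3 m.py 20 8 .26 | head -1
python3 -m handwheel '[[0.0025,0,0,0,0,0,0.03],[0.0025,0,0.0001,0,0,0,0.03],[0.0025,0,0.0001,0,0,0,0.03],[0.0025,0,0.0001,0,0,0,0.03],[0.0025,0,0.0002,0,0,0,0.03],[0.0025,0,0.0002,0,0,0,0.03],[0.0025,0,0.0002,0,0,0,0.03],[0.0025,0,0.0003,0,0,0,0.03]]' >/dev/null
python3 m.py 20 8 .26 | head -1
python3 -m handwheel '[[0.0025,0,0.0004,0,0,0,0.03],[0.0025,0,0.0004,0,0,0,0.03],[0.0025,0,0.0005,0,0,0,0.03],[0.0025,0,0.0006,0,0,0,0.03],[0.0025,0,0.0006,0,0,0,0.03],[0.0025,0,0.0007,0,0,0,0.03],[0.0025,0,0.0007,0,0,0,0.03],[0.0025,0,0.0008,0,0,0,0.03]]' >/dev/null
python3 m.py 20 8 .26 | head -1
```

```text
t 21.85 cmd -0.022 (meas -0.033) th 0.2502 q 0.054 z 281.7 F [ 7. -6.  0.] grip 42
t 22.57 cmd 0.145 (meas 0.133) th 0.2501 q 0.059 z 280.7 F [ 7. -7.  0.] grip 42
t 23.28 cmd 0.317 (meas 0.303) th 0.2503 q 0.063 z 276.5 F [ 3. -6.  6.] grip 43
```

```bash

python3 -m handwheel '[[0,0,0,0,0,0,0.05],[0,0,0,0,0,0,0.07],[0,0,0,0,0,0,0.085],[0,0,0,0,0,0,0.085],[0,0,0,0,0,0,0.085],[0,0,0,0,0,0,0.085]]'
python3 -m handwheel '[[0,0,-0.01,0,0,0,0.085],[0,0,-0.015,0,0,0,0.085],[0,0,-0.015,0,0,0,0.085],[0,0,-0.015,0,0,0,0.085],[0,0,-0.015,0,0,0,0.085],[0,0,-0.015,0,0,0,0.085],[0,0,0,0,0,0,0.085],[0,0,0,0,0,0,0.085]]'
python3 m.py 0 2 .26 | head -1
```

```text
time: 23.83
tool_pos: [508.0, 56.7, 275.7]
tcp_rot: [-180.0, -0.0, 103.0]
ft_force: [0.6, 0.1, 0.4]
finger_gap: 84.9
grip_force: 0.0
time: 24.5
tool_pos: [508.7, 56.7, 362.2]
tcp_rot: [179.9, 0.0, 103.0]
ft_force: [0.2, 0.2, -0.5]
finger_gap: 84.6
grip_force: 0.0
t 24.50 cmd 0.317 (meas 0.320) th 0.2502 q 0.066 z 362.2 F [ 0.  0. -1.] grip 0
```

View pics/last.png

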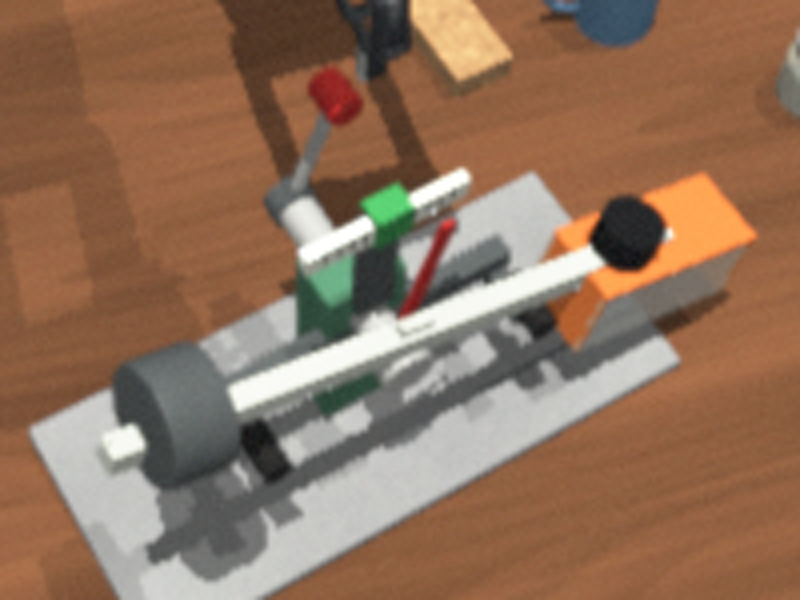

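The picture shows the boom lying on its rest (bar from pixel (120,445) to (670,235)), with the lever free at (335,95) and the gripper clear of it.

```bash
python3 -c "
from bench import r
print(r.hand_in())"
```

```text
the job is handed in; nothing more can be done
None
```

I handed the job in at about 24.5 s of the 64 s allowed: by my camera measurements the pointer floated in the green band for just over 6 s (t = 11.8–17.9 s), then the guard settled on its rest at 0.250 rad with a small bounce, the lever was released and the arm was clear; the hand-in returned no verdict.

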